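# Swap the tipped-out paint bin

### The job

The blue bin of the paint rack has been left tipped out: push it back until it clicks fully home. Tip the yellow bin all the way out to its stop instead, ready for the next painter, and leave it so. Keep the red bin shut and do not knock or shift the other things on the table.

Things in the scene. Friction and masses are not known exactly. Their poses are not given: they have to be found in the camera images.
- rack: Pale wooden board, 190 x 580 x 12 mm, fixed to the table; origin at the centre of its underside. Its -x is the front (where the bins tip out to, roughly towards the robot), y runs along the row. Three equal white frames are fixed on it at y = -135, 0 and +135 mm in its frame, in any order of colour, each holding one tilt-out bin.
- frame_blue: White frame of the blue bin: side walls and a back wall 6 mm thick, tops 121 mm above the table, no roof and no front; 128 mm wide (y), 118 mm deep. Origin on the rack's board, axes as the rack's. The yellow and red frames are equal.
- bin_blue (a joint): Tilt of the blue bin about its bottom front pivot, rad: 0 = upright, home; 0.65 = all the way out, at the stop. Starts between 0.35 and 0.62. Hinge friction (1 to 2 N at the rim) keeps it where it is left. On closing, a spring ball catch is met at 0.09 rad (push of about 8 N at the rim to pass it); below about 0.03 rad the bin snaps home and is held.
- bin_yellow (a joint): The same for the yellow bin; starts home (0). Pulling it out of its catch takes about 8 N at the rim, after that 1 to 3 N.
- bin_red (a joint): The same for the red bin; starts home (0) and must stay so.
- bin_blue_rim (a point): Centre of the round bead (12 mm thick, 100 mm long along its y) on the top edge of the blue bin's front wall, 122 mm from the pivot; 150 mm above the table when home, 29 mm above the frame's walls. Axes turn with the bin: z up along the front wall, x to the back. The front wall is 8 mm thick, centred under the bead.
- bin_yellow_rim (a point): The same point of the yellow bin. Every bin is open at the top, 100 mm wide and 88 mm from front to back; its side and back walls reach 90 mm above the pivot, and paint tubes fill it up to 53 mm above the pivot. Closed fingers fit behind the front wall (inside the bin) or in front of it.
- bin_red_rim (a point): The same point of the red bin.
- bin_blue_pivot (a point): Point on the blue bin's pivot axis (its y axis), midway along it, at the bottom of the front wall, 28 mm above the table; does not move. Axes as the rack's: x to the back, z up.
- bin_yellow_pivot (a point): The same for the yellow bin.
- paint_bottle: White bottle with blue label and black cap, 44 mm across, 110 mm tall, loose on the rack's board at the row's +y end; origin at its foot.
- brush_pot: Steel cup holding brushes, 60 mm across, 135 mm tall with brushes, loose on the rack's board at the row's -y end; origin at its foot.
- water_pot: Yellow two-part water pot, 100 x 140 x 85 mm, loose on the table; origin at its foot.
- paint_dish: White dish with black paint, 84 mm across, 28 mm tall, loose; origin at its foot.
- glue_stick: Standing glue stick, 30 mm across, 90 mm tall, loose; origin at its foot.
- ink_jar: Black jar with white cap, 60 mm across, 65 mm tall, loose; origin at its foot.
- brush: Brush lying on the table, 160 mm long along its x, loose.

How it is judged (in metres and radians):
At the end, for the whole second after the job is handed in: The blue bin is home in its catch (under 0.035 rad), the yellow bin is out at or near its stop (over 0.55 of 0.65 rad) and at rest, the red bin is home (under 0.035 rad) (value of joint each of bin_blue, bin_red below 0.035 rad and value of joint bin_yellow above 0.55 rad and velocity of joint bin_yellow between -0.05 and 0.05 rad/s); the robot touches nothing.
It fails at once if the red bin is pulled out of its catch (over 0.1 rad) (value of joint bin_red above 0.1 rad).
It fails at once if a loose thing is shifted by more than 40 mm (distance of any of paint_bottle, brush_pot, water_pot, paint_dish, glue_stick, ink_jar, brush from where it was at the start of the episode above 0.04 m).
It fails at once if a standing thing is knocked over (tilted by more than 0.6 rad) (angle between any of paint_bottle, brush_pot, glue_stick, ink_jar's own z axis and vertical above 0.6 rad).
It also fails if it takes over 42 s, if anything falls off the work surface, if the arm or the gripper's body presses on something with over 40 N, if the wrist force passes 120 N, or if a joint passes its speed limit or range.

### The arm

A 6-joint arm with a two-finger parallel gripper is mounted at the origin on the work surface. World frame = base frame: x ahead of the robot, y to its left, z up, the work surface at z = 0. Lengths are in m, angles in degrees, forces in N, time in s.
With the tool pointing down it reaches from about 0.375 to 0.9 m from the base axis. Payload 3.1 kg.
Tool frame: the origin (TCP) lies on the centre line of the jaws, within the pads' length; the fingertips stand 25 mm ahead of it and the grasp point (between the pads) lies 6 mm ahead of it; z points along the fingers, y is the line along which they close (so a half turn about z gives the same grasp; the last joint's range is limited). The gripper opens to 87 mm and grips with 3 to 60 N. Pads are 19 mm wide; open, the fingers measure 117 mm over their backs; the gripper's body (75 mm by 190 mm) begins 51 mm behind the grasp point.
Start: joints at [-79.555, 30.224, 82.088, -0, 67.689, -10.227], TCP at [0.221, -0.585, 0.248] pointing down, gripper open.
Joint ranges: [-176.69, 176.69], [-43.24, 126.21], [12.49, 139.97], [-82, 262], [0, 151.66], [-163.58, 163.58]. Speed limits (degrees/s): [159.86, 159.86, 180, 180, 180, 180].

### API

Orientations are given as a 3x3 rotation matrix whose columns are the frame's x, y, z axes.
In Python, from rig import bot, cams, models gives the robot as it stands. The module is installed in compiled form; this text tells all that it offers.
- The arm moves only by the shell command python3 -m handwheel 'ROWS' [OPENING]. ROWS is JSON, a list of rows, each a list of 6 numbers: the shift along the world's x, y, z each as a share of 1 m, from -1 to 1, then the turn, a rotation vector about the world's x, y, z each as a share of 2 rad, from -1 to 1. In form: [[dx, dy, dz, wx, wy, wz], ...]. A call has exactly 8 rows; each row is the pose to reach, as a shift and turn from the pose commanded when the call began; what a row does not reach only later rows make up. A row lasts 1/12 s, in which the tool goes at most 41.7 mm and 7.16 degrees, less where a joint would pass 70% of its speed; a pose out of reach is approached as far as the arm can. A call with a number of a shift or a turn outside -1 to 1 is refused whole. A call with a gripper value outside its range is refused whole. OPENING is the opening, from -1 (shut) to 1 (fully open), so that 0 is half open, set as the call begins (- or left out, the last holds). The fingers move at their own pace and stop on an object; the grip force is fixed at half the most. Time passes only in rows, so rows that repeat a pose let the fingers close, or fill a call up. It gives the time, the measured TCP pose, the force, the opening and the grip force at its end, in the units of the state.
- bot.read_state(): the state, without advancing time (a new reading comes with each control period).
- cams.capture(name): name is "scene" or "top" or "wrist"; returns (picture, depth): 384x512x3 uint8, blue, green, red; 384x512 float32, m along the optical axis (not along the pixel's ray), 0 where there is no reading.
- cams.calibration(name): a dict with "mtx" (3x3 intrinsics, pixels), "R" (3x3) and "t" (3): a world point X has camera coordinates R X + t; the wrist camera has in their place "tool_from_camera" (4x4, takes a point from camera to tool coordinates, whose origin is the TCP and whose axes are the flange's). Camera axes: x right, y down, z forward; pixel columns grow to the right and rows downward; lengths in m; the calibration is good to about 2 mm. A picture is of the moment at which its call begins: read the wrist's pose just before it. calibration takes no time and is no camera call.
- bot.hand_in(): hands the job in; it is judged then, once.
Trained networks look in the newest picture that a camera, given by its name, has taken for a name from the list of things; names that differ only in an ending like _2 or _b are one class to them, and where a whole thing is asked for, a point or a joint stands for the part that bears it (a point fixed in the world has none). Each returns a list of dicts, best first, with "conf" (0 to 1); they miss things now and then, are a little off and sometimes report something else, mostly with a low value. They report only what shows in the picture. A call takes as long as a camera call.
- models.spot_in(query, camera): "position" ([column, row] in pixels, amid what is visible of it).
- models.tip_of(query, camera): "position" ([column, row] in pixels: a listed point, or the origin of a listed thing).
The state is a dict: "time_s": time; "joint_positions": joint angles; "qvel": joint speeds; "tau": joint torques, N m; "position": TCP position; "tcp_rot": TCP orientation; "force": force on the tool from outside, world axes, zero at the start; "moment": the same for the moment, N m; "opening": opening from 0.0 (shut) to 1.0 (fully open); "grasp_force": force on a finger pad.
Only numpy, scipy, OpenCV 4.12 (cv2) and the standard library are available. Lean on these libraries where they do the work, as an engineer would, in place of code of your own. Each camera call takes 0.05 s, during which the arm holds its last target. There are 200 camera calls.

## Working session

There is one attempt and no reset: what is moved stays moved. The work goes in short steps, Python scripts to look and compute and a shell command to move; the robot and the scene stay as the last step left them, time stands still between calls to the robot, and variables do not carry over. Pictures are saved under pics/ and viewed, at most 10 in all, crops included, and the job is handed in when it is done.

```bash
mkdir -p pics; cat > h.py <<'E'
from rig import bot,cams,models
import numpy as np, cv2
def world(cam,px,d):
    c=cams.calibration(cam);K=np.array(c["mtx"]);r=np.linalg.inv(K)@[px[0],px[1],1]
    return np.array(c["R"]).T@(r*d-np.array(c["t"]).ravel())
def ray(cam,px,z):
    c=cams.calibration(cam);K=np.array(c["mtx"]);R=np.array(c["R"]);t=np.array(c["t"]).ravel()
    o=-R.T@t;v=R.T@np.linalg.inv(K)@[px[0],px[1],1]
    return o+v*(z-o[2])/v[2]
E
python3 - <<'E'
from h import *
np.set_printoptions(precision=3,suppress=True)
ims=[]
for cam in("scene","top"):
    im,d=cams.capture(cam);np.save(f"{cam}.npy",d);cv2.imwrite(f"{cam}.png",im)
    for q in ["bin_blue_rim","bin_yellow_rim","bin_red_rim","bin_blue_pivot","bin_yellow_pivot","rack","paint_bottle","brush_pot","water_pot","paint_dish","glue_stick","ink_jar","brush"]:
        r=models.tip_of(q,cam)
        for x in r[:1]:
            p=x["position"];i=min(383,max(0,int(p[1])));j=min(511,max(0,int(p[0])))
            z=.15 if 'rim' in q else .028 if 'pivot' in q else 0
            print(cam,q,round(x["conf"],2),np.round(p,1),world(cam,p,d[i,j]),ray(cam,p,z))
    ims.append(im)
cv2.imwrite("pics/a.png",cv2.resize(ims[0],(800,600)));cv2.imwrite("pics/b.png",cv2.resize(ims[1],(800,600)))
s=bot.read_state();print(s["time_s"],s["position"],s["tcp_rot"])
E
```

```text
scene bin_blue_rim 0.91 [245.1 195.9] [ 0.547 -0.045  0.133] [ 0.568 -0.049  0.15 ]
scene bin_yellow_rim 0.7 [197.3 204.1] [ 0.581 -0.187  0.156] [ 0.573 -0.186  0.15 ]
scene bin_red_rim 0.87 [289.7 207.1] [0.649 0.06  0.152] [0.647 0.061 0.15 ]
scene bin_yellow_pivot 0.59 [197.4 239.4] [ 0.678 -0.201  0.115] [ 0.586 -0.2    0.028]
scene rack 0.68 [246.5 251.3] [ 0.712 -0.077  0.075] [ 0.64  -0.064  0.   ]
scene paint_bottle 0.64 [320.8 245.5] [0.696 0.145 0.029] [ 0.669  0.158 -0.   ]
scene brush_pot 0.83 [155.5 259.9] [ 0.642 -0.323  0.03 ] [ 0.613 -0.327  0.   ]
scene water_pot 0.87 [390.7 189.6] [0.519 0.456 0.047] [0.464 0.496 0.   ]
scene paint_dish 0.86 [ 99.4 229.4] [ 0.468 -0.49   0.025] [ 0.438 -0.498  0.   ]
scene glue_stick 0.54 [101.3 270.7] [ 0.619 -0.477  0.001] [ 0.619 -0.477  0.   ]
scene ink_jar 0.88 [339.6 177.2] [0.378 0.335 0.022] [0.349 0.35  0.   ]
scene brush 0.6 [161.4 202. ] [ 0.365 -0.3    0.017] [ 0.342 -0.302  0.   ]
top bin_blue_rim 0.63 [307.5 185. ] [ 0.579 -0.189  0.154] [ 0.58  -0.189  0.15 ]
top bin_yellow_rim 0.89 [308.  184.9] [ 0.593 -0.207  0.02
[... 203 characters left out ...]
ot 0.97 [307.2 188.9] [ 0.565 -0.188  0.153] [ 0.577 -0.203  0.028]
top paint_bottle 0.6 [219.2 165.2] [0.669 0.143 0.062] [0.678 0.148 0.   ]
top brush_pot 0.61 [337.2 178.1] [ 0.617 -0.32   0.042] [ 0.622 -0.329  0.   ]
top water_pot 0.85 [133.3 213.9] [0.481 0.477 0.052] [0.483 0.493 0.   ]
top paint_dish 0.84 [380.4 228.2] [ 0.42  -0.493  0.014] [ 0.419 -0.497  0.   ]
top glue_stick 0.59 [373.5 184.2] [ 0.591 -0.46   0.05 ] [ 0.597 -0.475  0.   ]
top ink_jar 0.67 [169.9 247.1] [0.353 0.33  0.069] [0.35  0.345 0.   ]
top brush 0.88 [330.5 247. ] [ 0.347 -0.292  0.023] [ 0.346 -0.296  0.   ]
1.4 [ 0.221 -0.585  0.248] [[ 0.936  0.353  0.   ]
 [ 0.353 -0.936  0.   ]
 [ 0.     0.    -1.   ]]
```

View pics/a.png

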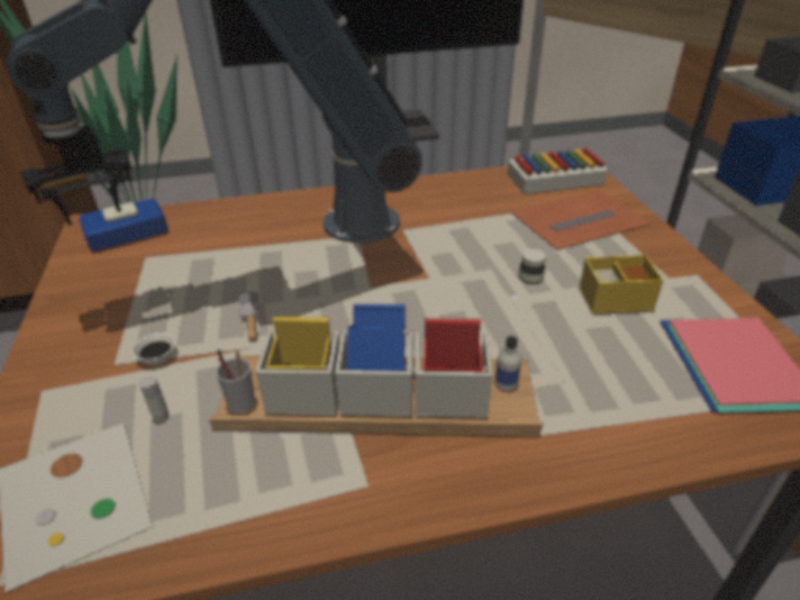

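View pics/b.png

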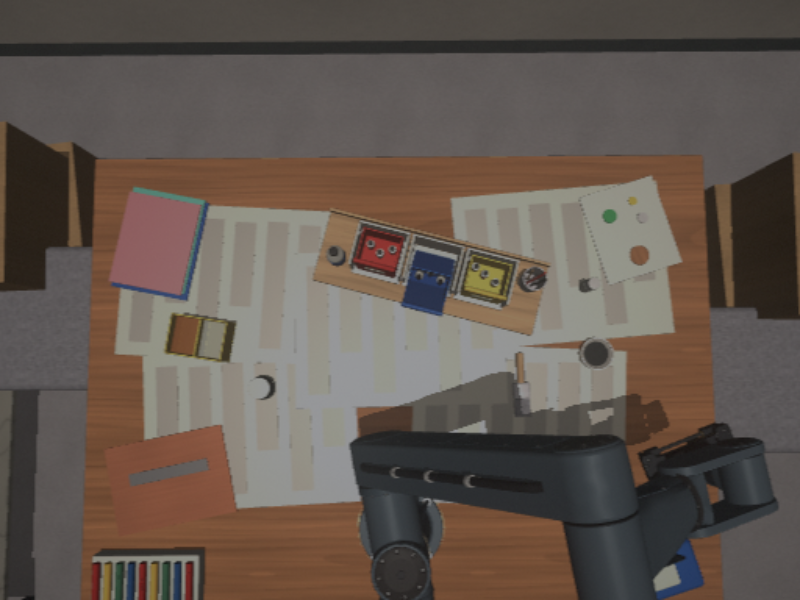

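The scene picture looks from behind the rack and shows yellow at (300,340), blue tipped out at (378,330) and red at (453,345), all in 800x600 pixels. The top picture confirms it: blue is at (428,280), leaning towards the robot, and the brush is at (522,383). Next I'll refine the rims by colour and depth.

```bash
python3 - <<'E'
from h import *
np.set_printoptions(precision=3,suppress=True)
for cam in("top","scene"):
    im=cv2.imread(cam+".png");d=np.load(cam+".npy");hsv=cv2.cvtColor(im,cv2.COLOR_BGR2HSV)
    c=cams.calibration(cam);K=np.array(c["mtx"]);R=np.array(c["R"]);t=np.array(c["t"]).ravel()
    v,u=np.mgrid[:384,:512];P=np.stack([(u-K[0,2])/K[0,0]*d,(v-K[1,2])/K[1,1]*d,d],-1)-t
    W=P@R
    H=hsv[...,0];S=hsv[...,1]>120
    roi=(W[...,0]>.45)&(W[...,0]<.75)&(W[...,1]>-.35)&(W[...,1]<.2)&(d>0)
    for n,m in dict(yellow=(H>20)&(H<35),red=(H<8)|(H>172),blue=(H>105)&(H<130)).items():
        q=W[m&S&roi]
        if n=="blue":
            # bead in front: min along rack x
            ex=np.array([.966,-.26]);s=q[:,:2]@ex;k=(s<np.percentile(s,12))&(q[:,2]>.09)
        else: k=(q[:,2]>.138)&(q[:,2]<.165)
        b=q[k]
        if len(b)<5: print(cam,n,len(b));continue
        ext=b[:,1]; print(cam,n,len(b),"mean",b.mean(0),"med",np.median(b,0),"y range",np.percentile(ext,[3,97]),"zmax",np.percentile(b[:,2],[50,95]))
        w,V=np.linalg.eigh(np.cov(b[:,:2].T));print("  dir deg",np.degrees(np.arctan2(*(V[:,1]*np.sign(V[1,1])))),"mid",(np.percentile(b[:,0],[2,98]).mean(),np.percentile(b[:,1],[2,98]).mean()))
    # board: z about .012, rim edges
    hb=(np.abs(W[...,2]-.012)<.006)&roi&(H>8)&(H<22)
    b=W[hb][:,:2].astype(np.float32)
    if cam=="top": print(cv2.minAreaRect(b))
E
```

```text
top yellow 82 mean [ 0.571 -0.199  0.155] med [ 0.572 -0.2    0.155] y range [-0.243 -0.154] zmax [0.155 0.16 ]
  dir deg 14.680706694225728 mid (np.float64(0.5710485348966883), np.float64(-0.1989228254075926))
top red 82 mean [0.64  0.063 0.155] med [0.64  0.061 0.155] y range [0.019 0.107] zmax [0.155 0.161]
  dir deg 15.359231280341737 mid (np.float64(0.6399773369677518), np.float64(0.06303223616715979))
top blue 22 mean [ 0.535 -0.05   0.134] med [ 0.534 -0.05   0.133] y range [-0.09 -0.01] zmax [0.133 0.138]
  dir deg 15.163290602091955 mid (np.float64(0.5342386216652222), np.float64(-0.05023001369852593))
((0.6063852310180664, -0.07450878620147705), (0.550043523311615, 0.28723129630088806), 89.61663055419922)
scene yellow 202 mean [ 0.577 -0.202  0.149] med [ 0.577 -0.203  0.151] y range [-0.244 -0.158] zmax [0.151 0.158]
  dir deg 14.77824039118704 mid (np.float64(0.5773444550744038), np.float64(-0.20064417807988974))
scene red 199 mean [0.646 0.058 0.149] med [0.645 0.056 0.15 ] y range [0.017 0.101] zmax [0.15  0.158]
  dir deg 14.846537148954607 mid (np.float64(0.6455317875594357), np.float64(0.059159716444594584))
scene blue 161 mean [ 0.546 -0.053  0.125] med [ 0.546 -0.052  0.125] y range [-0.094 -0.014] zmax [0.125 0.133]
  dir deg 14.798982077567883 mid (np.float64(0.5451858227399466), np.float64(-0.053179256736705496))
```

```bash
python3 -m handwheel '[[0.03,0.03,0,0,0,-0.05],[0.06,0.07,0,0,0,-0.1],[0.08,0.11,0,0,0,-0.16],[0.1,0.15,0,0,0,-0.22],[0.12,0.19,0,0,0,-0.28],[0.14,0.23,0,0,0,-0.3115],[0.16,0.27,0,0,0,-0.3115],[0.18,0.31,0,0,0,-0.3115]]' -1
```

```text
time_s: 2.07
position: [0.389, -0.2974, 0.2478]
tcp_rot: [[0.966, -0.26, 0.001], [-0.26, -0.966, -0.0], [0.001, 0.0, -1.0]]
force: [0.8, -0.1, 1.2]
opening: 0.478
grasp_force: 0.0
```

```bash
python3 -m handwheel '[[0.015,0.037,0,0,0,0],[0.03,0.074,0,0,0,0],[0.045,0.11,0,0,0,0],[0.06,0.147,0,0,0,0],[0.075,0.184,-0.02,0,0,0],[0.09,0.22,-0.05,0,0,0],[0.096,0.235,-0.085,0,0,0],[0.096,0.235,-0.115,0,0,0]]'
python3 - <<'E'
from h import *
im,d=cams.capture("scene");a=im[120:290,110:360]
w,_=cams.capture("wrist")
cv2.imwrite("pics/c.png",np.vstack([cv2.resize(a,(600,300)),cv2.resize(w,(600,300))]));print(bot.read_state()["position"])
E
```

```text
time_s: 2.73
position: [0.4865, -0.0611, 0.1325]
tcp_rot: [[0.967, -0.255, 0.005], [-0.255, -0.967, -0.001], [0.005, -0.0, -1.0]]
force: [0.3, 0.1, -0.4]
opening: 0.009
grasp_force: 0.0
[ 0.48113274 -0.06158011  0.12797292]
```

View pics/c.png

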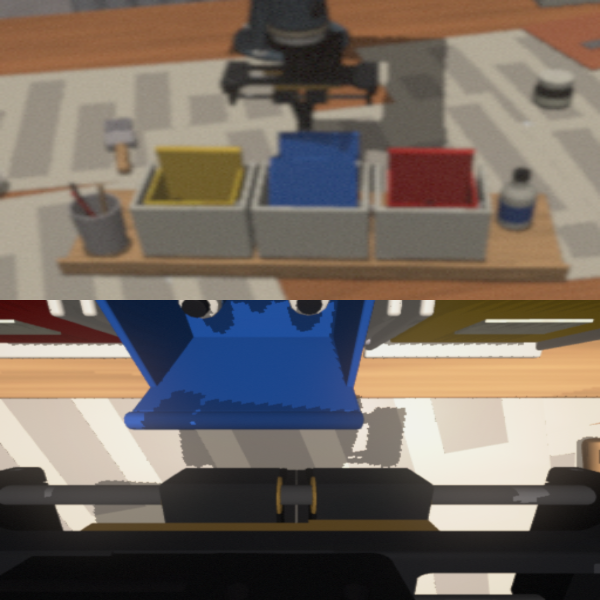

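The finger stands in front of the blue bin, about 25 mm off centre. I'll centre it and start pushing.

```bash
python3 -m handwheel '[[0.006,0.024,0,0,0,0],[0.006,0.024,0,0,0,0],[0.02,0.02,0,0,0,0],[0.035,0.016,0,0,0,0],[0.05,0.012,0,0,0,0],[0.064,0.009,0,0,0,0],[0.064,0.009,0,0,0,0],[0.064,0.009,0,0,0,0]]'
```

```text
time_s: 3.5
position: [0.5494, -0.0565, 0.1344]
tcp_rot: [[0.966, -0.26, 0.003], [-0.26, -0.966, -0.001], [0.004, 0.0, -1.0]]
force: [-0.3, 0.0, -0.2]
opening: 0.008
grasp_force: 0.0
```

```bash
python3 -m handwheel '[[0.01,-0.0025,0,0,0,0],[0.02,-0.005,0,0,0,0],[0.03,-0.0075,0,0,0,0],[0.036,-0.009,0,0,0,0],[0.04,-0.01,0,0,0,0],[0.044,-0.011,0,0,0,0],[0.048,-0.012,0,0,0,0],[0.048,-0.012,0,0,0,0]]'
```

```text
time_s: 4.17
position: [0.5912, -0.0662, 0.1328]
tcp_rot: [[0.966, -0.259, -0.012], [-0.259, -0.966, 0.003], [-0.012, 0.001, -1.0]]
force: [-9.0, 1.0, 7.7]
opening: 0.006
grasp_force: 5.1
```

```bash
python3 -m handwheel '[[0.002,-0.0005,0,0,0,0],[0.004,-0.001,0,0,0,0],[0.006,-0.0015,0,0,0,0],[0.008,-0.002,0,0,0,0],[0.008,-0.002,0,0,0,0],[0.008,-0.002,0,0,0,0],[0.008,-0.002,0,0,0,0],[0.008,-0.002,0,0,0,0]]'
```

```text
time_s: 4.83
position: [0.5913, -0.0661, 0.1328]
tcp_rot: [[0.966, -0.258, -0.028], [-0.258, -0.966, 0.006], [-0.029, 0.001, -1.0]]
force: [-25.7, 3.6, 20.8]
opening: 0.002
grasp_force: 12.8
```

```bash
python3 -m handwheel '[[-0.02,0.005,0,0,0,0],[-0.05,0.013,0,0,0,0],[-0.06,0.016,0.02,0,0,0],[-0.06,0.0,0.06,0,0,0],[-0.045,-0.05,0.1,0,0,0],[-0.03,-0.09,0.1,0,0,0],[-0.03,-0.12,0.1,0,0,0],[-0.03,-0.12,0.1,0,0,0]]'
python3 - <<'E'
from h import *
im,d=cams.capture("scene");a=im[120:290,110:360]
cv2.imwrite("pics/d.png",cv2.resize(a,(750,510)));s=bot.read_state();print(s["position"],s["force"],s["time_s"])
for q in ["bin_blue_rim","bin_yellow_rim"]:
    for x in models.tip_of(q,"scene")[:1]: print(q,x["conf"],ray("scene",x["position"],.15))
E
```

```text
time_s: 5.5
position: [0.5769, -0.1961, 0.2356]
tcp_rot: [[0.965, -0.263, 0.008], [-0.263, -0.965, -0.007], [0.01, 0.005, -1.0]]
force: [-0.1, 0.5, 0.6]
opening: 0.006
grasp_force: 0.0
[ 0.57608301 -0.19531441  0.2345153 ] [ 0.11783908 -0.93759185  0.89209692] 5.55
bin_blue_rim 0.95 [ 0.59256389 -0.05384192  0.15      ]
bin_yellow_rim 0.84 [ 0.58178605 -0.20195612  0.15      ]
```

View pics/d.png

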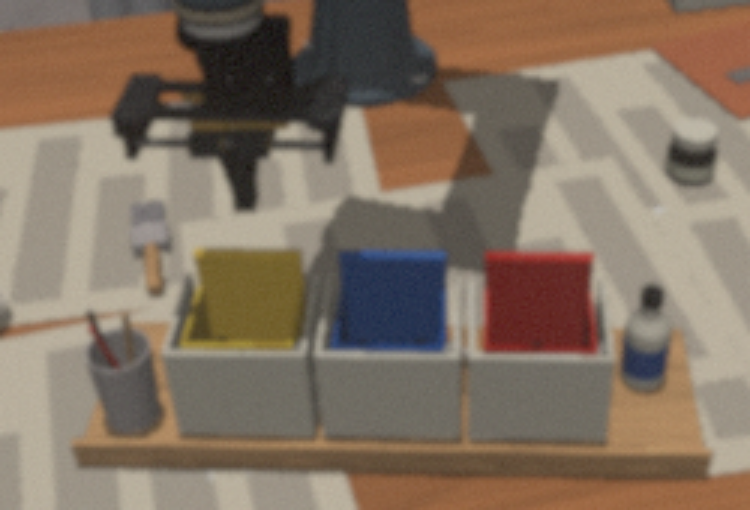

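```bash
python3 - <<'E'
from h import *
np.set_printoptions(precision=4,suppress=True)
A=[cams.capture("scene") for _ in range(4)];im=np.mean([a[0] for a in A],0).astype(np.uint8);d=np.median([a[1] for a in A],0)
hsv=cv2.cvtColor(im,cv2.COLOR_BGR2HSV);c=cams.calibration("scene");K=np.array(c["mtx"]);R=np.array(c["R"]);t=np.array(c["t"]).ravel()
v,u=np.mgrid[:384,:512];W=(np.stack([(u-K[0,2])/K[0,0]*d,(v-K[1,2])/K[1,1]*d,d],-1)-t)@R
H=hsv[...,0];S=hsv[...,1]>120
piv=np.array([.608,-.07]);ex=np.array([.966,-.259]);ey=np.array([.259,.966])
for n,m in dict(yellow=(H>20)&(H<35),red=(H<8)|(H>172),blue=(H>105)&(H<130)).items():
    X=(W[...,:2]-piv)@ex;Y=(W[...,:2]-piv)@ey
    k=m&S&(abs(X)<.12)&(abs(Y)<.2)&(W[...,2]>.105)
    k&=(X<.03)
    p=np.polyfit(W[k][:,2],X[k],1);print(n,k.sum(),"x at z .13:",np.polyval(p,.13),"slope",p[0],"y",Y[k].min(),Y[k].max(),"zmax",np.percentile(W[k][:,2],98))
print(bot.read_state()["position"],bot.read_state()["force"])
E
```

```text
yellow 489 x at z .13: 0.004724951665034936 slope -0.036391685520300414 y -0.18253222816344303 -0.08573303755265818 zmax 0.155951215651398
red 517 x at z .13: 0.0029156139542139735 slope -0.01073719093075293 y 0.08733469432191153 0.18195985620470825 zmax 0.15720409560953874
blue 479 x at z .13: 0.0033899919964226763 slope 0.0018642127581278917 y -0.045514810276832775 0.04660792672191865 zmax 0.15680416502404457
[ 0.5736 -0.1871  0.232 ] [-0.3219  0.2459 -0.4439]
```

Blue is home: its wall lies in line with the other two. Next, the finger goes behind the yellow front wall.

```bash
python3 -m handwheel '[[0.015,-0.01,0,0,0,0],[0.033,-0.0215,0,0,0,0],[0.033,-0.0215,-0.01,0,0,0],[0.033,-0.0215,-0.03,0,0,0],[0.033,-0.0215,-0.04,0,0,0],[0.033,-0.0215,-0.04,0,0,0],[0.033,-0.0215,-0.04,0,0,0],[0.033,-0.0215,-0.04,0,0,0]]'
```

```text
time_s: 6.52
position: [0.6076, -0.2102, 0.193]
tcp_rot: [[0.966, -0.259, 0.0], [-0.259, -0.966, -0.0], [0.0, 0.0, -1.0]]
force: [0.1, 0.2, 0.7]
opening: 0.005
grasp_force: 0.0
```

```bash
python3 -m handwheel '[[0,0,-0.02,0,0,0],[0,0,-0.04,0,0,0],[0,0,-0.055,0,0,0],[0,0,-0.055,0,0,0],[0,0,-0.055,0,0,0],[-0.006,0.0015,-0.055,0,0,0],[-0.012,0.003,-0.055,0,0,0],[-0.012,0.003,-0.055,0,0,0]]'
```

```text
time_s: 7.18
position: [0.5944, -0.2072, 0.1388]
tcp_rot: [[0.966, -0.259, -0.0], [-0.259, -0.966, -0.0], [-0.0, 0.0, -1.0]]
force: [-0.4, 0.6, 0.1]
opening: 0.006
grasp_force: 0.0
```

```bash
python3 -m handwheel '[[-0.008,0.002,0,0,0,0],[-0.014,0.0038,0,0,0,0],[-0.02,0.0054,0,0,0,0],[-0.027,0.0072,0,0,0,0],[-0.035,0.0094,0,0,0,0],[-0.043,0.0115,0,0,0,0],[-0.05,0.0134,0,0,0,0],[-0.05,0.0134,0,0,0,0]]'
```

```text
time_s: 7.85
position: [0.543, -0.1933, 0.1374]
tcp_rot: [[0.966, -0.259, -0.003], [-0.259, -0.966, 0.001], [-0.004, -0.0, -1.0]]
force: [-0.1, 0.0, -0.1]
opening: 0.007
grasp_force: 0.2
```

```bash
python3 -m handwheel '[[-0.005,0.0013,0,0,0,0],[-0.01,0.0027,0,0,0,0],[-0.014,0.0038,0,0,0,0],[-0.018,0.0048,0,0,0,0],[-0.021,0.0056,0,0,0,0],[-0.024,0.0064,0,0,0,0],[-0.024,0.0064,0,0,0,0],[-0.024,0.0064,0,0,0,0]]'
```

```text
time_s: 8.52
position: [0.5243, -0.189, 0.1385]
tcp_rot: [[0.966, -0.26, 0.007], [-0.26, -0.966, -0.003], [0.008, 0.001, -1.0]]
force: [6.5, -0.7, 0.1]
opening: 0.006
grasp_force: 2.7
```

At the stop: 6.5 N, at the depth predicted for 0.65 rad. I'll back the finger off, lift it out and check.

```bash
python3 -m handwheel '[[0.01,-0.0027,0,0,0,0],[0.02,-0.0054,0,0,0,0],[0.022,-0.006,0.01,0,0,0],[0.022,-0.006,0.04,0,0,0],[0.022,-0.006,0.08,0,0,0],[0.022,-0.006,0.12,0,0,0],[0.0,0.0,0.15,0,0,0],[-0.03,0.01,0.15,0,0,0]]'
python3 -m handwheel '[[-0.03,0.01,0,0,0,0],[-0.06,0.02,0,0,0,0],[-0.09,0.03,0,0,0,0],[-0.09,0.03,0,0,0,0],[-0.09,0.03,0,0,0,0],[-0.09,0.03,0,0,0,0],[-0.09,0.03,0,0,0,0],[-0.09,0.03,0,0,0,0]]'
python3 - <<'E'
from h import *
np.set_printoptions(precision=4,suppress=True)
A=[cams.capture("scene") for _ in range(4)];im=np.mean([a[0] for a in A],0).astype(np.uint8);d=np.median([a[1] for a in A],0)
cv2.imwrite("pics/e.png",cv2.resize(im[80:330,60:440],(760,500)))
hsv=cv2.cvtColor(im,cv2.COLOR_BGR2HSV);c=cams.calibration("scene");K=np.array(c["mtx"]);R=np.array(c["R"]);t=np.array(c["t"]).ravel()
v,u=np.mgrid[:384,:512];W=(np.stack([(u-K[0,2])/K[0,0]*d,(v-K[1,2])/K[1,1]*d,d],-1)-t)@R
H=hsv[...,0];S=hsv[...,1]>120
piv=np.array([.608,-.07]);ex=np.array([.966,-.259]);ey=np.array([.259,.966])
X=(W[...,:2]-piv)@ex;Y=(W[...,:2]-piv)@ey
for n,m,xm in (("yellow",(H>20)&(H<35),-.035),("red",(H<8)|(H>172),.03),("blue",(H>105)&(H<130),.03)):
    k=m&S&(abs(X)<.12)&(abs(Y)<.2)&(W[...,2]>.095)&(X<xm)
    p=np.polyfit(W[k][:,2],X[k],1);print(n,k.sum(),"x at z .13:",np.polyval(p,.13),"slope",p[0],"X,Z 2/98%",np.percentile(X[k],[2,98]),np.percentile(W[k][:,2],[2,98]))
s=bot.read_state();print(s["position"],s["force"],s["time_s"])
E
```

```text
time_s: 9.18
position: [0.495, -0.1803, 0.2944]
tcp_rot: [[0.966, -0.259, 0.012], [-0.259, -0.966, -0.008], [0.014, 0.005, -1.0]]
force: [-0.1, -0.7, 0.5]
opening: 0.002
grasp_force: 0.0
time_s: 9.85
position: [0.4024, -0.1484, 0.2877]
tcp_rot: [[0.966, -0.259, 0.0], [-0.259, -0.966, -0.0], [0.001, 0.0, -1.0]]
force: [0.4, -0.4, -0.7]
opening: 0.008
grasp_force: 0.0
yellow 417 x at z .13: -0.07030193806508811 slope -0.6959803970919117 X,Z 2/98% [-0.072  -0.0499] [0.1017 0.1326]
red 592 x at z .13: 0.0030326690005692946 slope -0.007521120084156899 X,Z 2/98% [0.0006 0.0125] [0.0974 0.1575]
blue 399 x at z .13: 0.0035482230186388835 slope 0.00498029851775866 X,Z 2/98% [0.0013 0.0061] [0.0957 0.1555]
[ 0.4018 -0.148   0.2873] [-0.4676  1.0277  0.4984] 10.05
```

View pics/e.png

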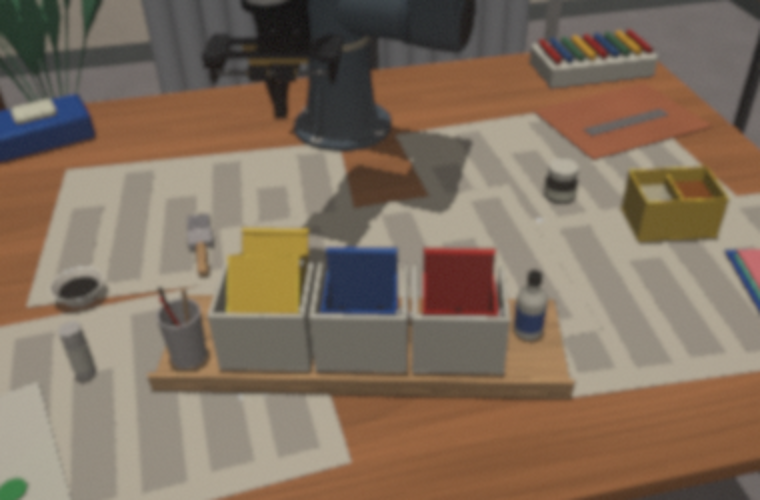

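Yellow is tipped out (rim at about (275,233)), blue and red are shut, and everything else is undisturbed. The measured tilt is about 0.61–0.65 rad, so I'm handing in.

```bash
python3 -c "
from rig import bot
print(bot.hand_in())"
```

```text
the job is handed in; nothing more can be done
None
```

The job is handed in at about 10 s: blue is home in its catch, yellow is out at its stop (about 0.6 rad measured from the images), red stayed shut, and nothing else looked moved in the last picture; no verdict was shown.

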